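# Hold a bud tube over the light pad

### The arm

A 6-joint arm with a two-finger parallel gripper is mounted at the origin on a cart in front of the work surface, level with it; the furniture and walls round the work are solid. World frame = base frame: x ahead of the robot, y to its left, z up, the work surface at z = 0. Lengths are in m, angles in rad, forces in N, time in s.
With the tool pointing down it reaches from about 0.375 to 0.9 m from the base axis. Payload 3.1 kg.
Tool frame: the origin (TCP) lies between the finger pads; the fingertips stand 17 mm ahead of it and the grasp point (between the pads) lies 2 mm behind it (robot.nose_length is the distance from the TCP to the fingertips, in m); z points along the fingers, y is the line along which they close (so a half turn about z gives the same grasp; the last joint's range is limited). The gripper opens to 87 mm and grips with 3 to 60 N. Pads are 19 mm wide; open, the fingers measure 117 mm over their backs; the gripper's body (75 mm by 190 mm) begins 51 mm behind the grasp point.
Start: joints at [1.103, 0.527, 1.433, -0, 1.181, -0.178], TCP at [0.179, 0.599, 0.24] pointing down, gripper open.
Joint ranges: [-3.08, 3.08], [-0.75, 2.2], [0.22, 2.44], [-1.43, 4.57], [0, 2.65], [-2.85, 2.85]. Speed limits (rad/s): [2.79, 2.79, 3.14, 3.14, 3.14, 3.14].

### API

Orientations are given as a unit quaternion [x, y, z, w].
In Python, from rig import robot, cams gives the robot as it stands.
- The arm moves only by the shell command python3 -m pendant 'ROWS' [FORCE]. ROWS is JSON, a list of rows, each an object with "jaw": the opening, from 0 (shut) to 1 (fully open); "linear": the shift along the tool's x, y, z in cm, a list of three; "twist": the turn about the tool's z in degrees. A call has 1 to 12 rows; each row shifts and turns the commanded pose from where the row before left it, along the tool's axes as they then stand; what a row does not reach is not made up. A row lasts 1/12 s, in which the tool goes at most 41.7 mm and 7.16 degrees, less where a joint would pass 70% of its speed; a pose out of reach is approached as far as the arm can. A call is refused whole if a number of a shift passes 4.17 or a number of a turn 7.16, either way. A call with a gripper value outside its range is refused whole. The fingers move at their own pace and stop on an object; FORCE is the grip in N (left out, the last holds). Time passes only in rows, so rows that do not move let the fingers close. It gives the time, the measured TCP pose, the force, the opening and the grip force at its end, in the units of the state.
- robot.get_obs(): the state, without advancing time (a new reading comes with each control period).
- cams.camera(name): name is "scene" or "top"; returns a dict with "color" (384x512x3 uint8, blue, green, red), "depth" (384x512 float32, m along the optical axis (not along the pixel's ray), 0 where there is no reading), "fov_y" (degrees; the focal length in pixels is half the picture's height over the tangent of half this angle, whatever the lens; pixels are square), "cx", "cy" (the principal point, pixels), "k1" (the pictures are not rectified: a ray, as slopes to the right and down, at radius r is drawn at 1 + k1 r^2 times it, then the intrinsics apply), "view" (4x4, takes a point from world to camera coordinates). Camera axes: x right, y down, z forward; pixel columns grow to the right and rows downward; lengths in m; the calibration is good to about 2 mm. A picture is of the moment at which its call begins.
- robot.hand_in(): hands the job in; it is judged then, once.
The state is a dict: "time": time; "q": joint angles; "joint_velocities": joint speeds; "joint_torque": joint torques, N m; "position": TCP position; "tool_rot": TCP orientation; "ft_force": force on the tool from outside, world axes, zero at the start; "moment": the same for the moment, N m; "grip_width": finger opening in m; "grip_force": force on a finger pad.
Only numpy, scipy, OpenCV 4.12 (cv2) and the standard library are available. Lean on these libraries where they do the work, as an engineer would, in place of code of your own. Each camera call takes 0.05 s, during which the arm holds its last target. There are 200 camera calls.

### The job

Check the longer flower tube for cracks. First slide the dimmer grip of the light pad along its track until it stands level with the little pointer beside the track; then draw the longer of the two stoppered tubes out of the leaning rack, and hold it level and lengthways above the middle of the pad's white window, about 15 cm above the table. Finish while still holding it there in the gripper, and leave the dimmer where you set it, the short tube in its bore and the pointer, spool, pot and tags undisturbed.

Things in the scene. Friction and masses are not known exactly. Their poses are not given: they have to be found in the camera images.
- pad: Flat light pad fixed to the table, 190 mm long (its x axis, which points roughly away from the robot). Its upper face is 26 mm above the table; the aluminium body with the window spans its y from -30 to +66 mm, and beside that at its -y side run the dimmer's track (y -72 to -32 mm, upper face 26 mm high) and the pointer's rail (y -92.5 to -74.5 mm, 22 mm high). Origin: on the table, on the middle of the pad's length.
- window (a point): Centre of the pad's white window (160 mm along the pad's x, 76 mm across it), on its upper face 27 mm above the table; axes parallel to the pad's.
- dimmer_top (a point): Middle of the top face of the dimmer grip, a black upright block 20 mm long along the track, 28 mm across it and 40 mm high (top 66.5 mm above the table). It slides along the pad's x axis (this point's own y axis = pad's +x, its x axis = pad's -y) with about 1.5 N of friction and stays where it is left.
- dimmer (a joint): Travel of the dimmer grip in m: 0 at the end nearer the robot, 0.10 at the far end; starts near 0. The grip stands level with the pointer when the two joints are equal.
- pointer (a joint): Position of the setting pointer along the same track in m, same zero and direction as the dimmer's joint; stiff, not to be moved.
- pointer_tip (a point): Tip of the small dark steel pointer (12 mm wide, 12 mm long plus an arrow point, 6 mm thick, top 28 mm above the table) that sits on the rail beside the track at the pad's -y side and points across at it; its x axis is the pad's x axis.
- rack: Wooden tube rack fixed to the table, 110 mm deep (x) and 136 mm wide (y), 94 mm high; origin under its middle. Its x axis points roughly away from the robot. Two round blind bores, 27 mm wide and 45 mm deep, 60 mm apart (at the rack's y = +30 and -30 mm), lean 45 degrees: their mouths look up and towards the rack's -x side, the robot. A bore's mouth centre is at rack x = -21, z = 74 mm. Which tube is in which bore varies.
- long_center (a point): Centre of the longer tube, half-way along it: a round green-glass tube 25 mm in diameter and 140 mm long with a black rubber stopper (26.4 mm wide, the last 18 mm), 0.05 to 0.1 kg. Its z axis runs along the tube towards the stopper. 45 mm of the tube sits in the bore (the part from -70 to -25 mm on this z axis), 95 mm sticks out, to the stopper's end at +70 mm; a good place to grip is at +30 mm, across the rack's y direction.
- long_tube: The longer tube; origin at the middle of its closed lower end (70 mm from the centre), z axis along it towards the stopper.
- short_center (a point): Centre of the short tube, same make, 105 mm long, z axis towards the stopper; it stands in the other bore, sticking out 60 mm. Stays there.
- white_spool: Bystander: spool of white ribbon, 100 mm across and 50 mm high, origin under its middle.
- small_pot: Bystander: terracotta pot, 75 mm across and 70 mm high, origin under its middle.
- tags: Bystander: stack of card tags, 43 x 73 x 11 mm, origin under its middle.

How it is judged:
By the outcome, as a careful person would: the job done as asked, in the order asked, and still so for the second after the job is handed in, while the arm keeps its last pose, push and grip.
It also fails if it takes over 48 s, if anything falls off the work surface, if the arm or the gripper's body presses on something with over 40 N, if the wrist force passes 120 N, or if a joint passes its speed limit or range.

## Working session

There is one attempt and no reset: what is moved stays moved. The work goes in short steps, Python scripts to look and compute and a shell command to move; the robot and the scene stay as the last step left them, time stands still between calls to the robot, and variables do not carry over. Pictures are saved under pics/ and viewed, at most 10 in all, crops included, and the job is handed in when it is done.

```bash
ls; mkdir -p pics
cat > h.py <<'E'
import numpy as np, cv2
from rig import robot, cams
def grab(n):
    c=cams.camera(n); h=c["color"].shape[0]
    c["f"]=h/2/np.tan(np.radians(c["fov_y"])/2)
    c["K"]=np.array([[c["f"],0,c["cx"]],[0,c["f"],c["cy"]],[0,0,1.]])
    c["D"]=np.array([c["k1"],0,0,0,0.]); c["V"]=np.array(c["view"]); return c
def rays(c,px):
    u=cv2.undistortPoints(np.array(px,float).reshape(-1,1,2),c["K"],c["D"]).reshape(-1,2)
    d=np.c_[u,np.ones(len(u))]@c["V"][:3,:3]
    o=-c["V"][:3,:3].T@c["V"][:3,3]; return o,d
def plane(c,px,z):
    o,d=rays(c,px); return o+d*((z-o[2])/d[:,2])[:,None]
def cloud(c):
    h,w=c["depth"].shape; v,u=np.mgrid[:h,:w]
    o,d=rays(c,np.c_[u.ravel(),v.ravel()])
    return (o+d*c["depth"].reshape(-1,1)).reshape(h,w,3)
E
python3 - <<'E'
from h import *
for n in("scene","top"):
    c=grab(n); cv2.imwrite(f"pics/{n}0.png",c["color"]); print(n,c["f"],c["cx"],c["cy"],c["k1"],(-c["V"][:3,:3].T@c["V"][:3,3]).round(3))
    np.savez(f"/tmp/{n}0.npz",**{k:c[k] for k in("color","depth")})
o=robot.get_obs();print(o["time"],o["position"],o["tool_rot"],robot.nose_length)
E
```

```text
pics
scene 459.99514669222356 248.83910226714744 195.81670183481978 0.04971683236292737 [-0.012 -0.935  0.677]
top 465.9431942412996 250.09624049858007 195.7406676685214 -0.12736153242888415 [ 0.358 -0.038  1.352]
0.1 [0.17828996 0.59836322 0.23866849] [ 1.44404304e-01  9.89518271e-01 -9.40917319e-04 -3.21821910e-04] 0.017
```

View pics/scene0.png

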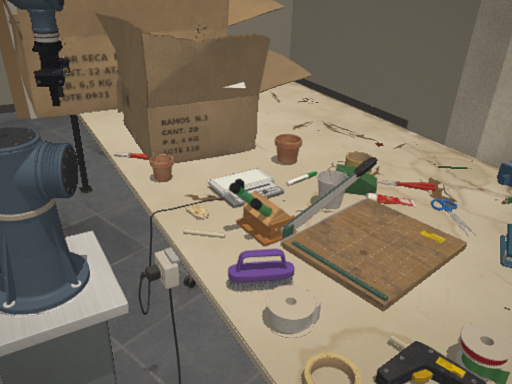

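View pics/top0.png

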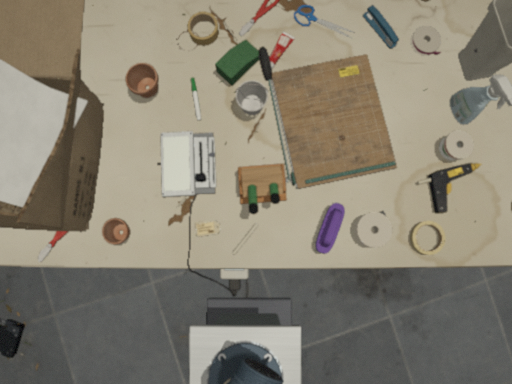

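The top view shows the pad at about (188,163), with its track on the right side. The rack is at (262,183) with two tubes leaning toward the robot, and a carton stands at the far left. I'll zoom in on the pad and rack.

Run:
```python
from h import *
c=grab("top"); im=c["color"][120:225,145:305]; cv2.imwrite("pics/top1.png",cv2.resize(im,None,fx=5,fy=5,interpolation=cv2.INTER_CUBIC))
s=grab("scene"); im=s["color"][160:250,200:330]; cv2.imwrite("pics/scene1.png",cv2.resize(im,None,fx=6,fy=6,interpolation=cv2.INTER_CUBIC))
P=cloud(c)
for u,v in [(188,163),(205,163),(250,172),(264,193),(253,207),(60,120),(95,150),(274,195),(80,200),(10,150)]: print(u,v,P[v,u].round(3))
```

```text
188 163 [0.617 0.162 0.028]
205 163 [0.617 0.113 0.027]
250 172 [ 0.583 -0.019  0.071]
264 193 [ 0.525 -0.058  0.059]
253 207 [ 0.477 -0.028  0.147]
60 120 [0.679 0.445 0.276]
95 150 [0.647 0.423 0.079]
274 195 [ 0.512 -0.083  0.122]
80 200 [0.497 0.437 0.136]
10 150 [0.6   0.558 0.299]
```

View pics/top1.png

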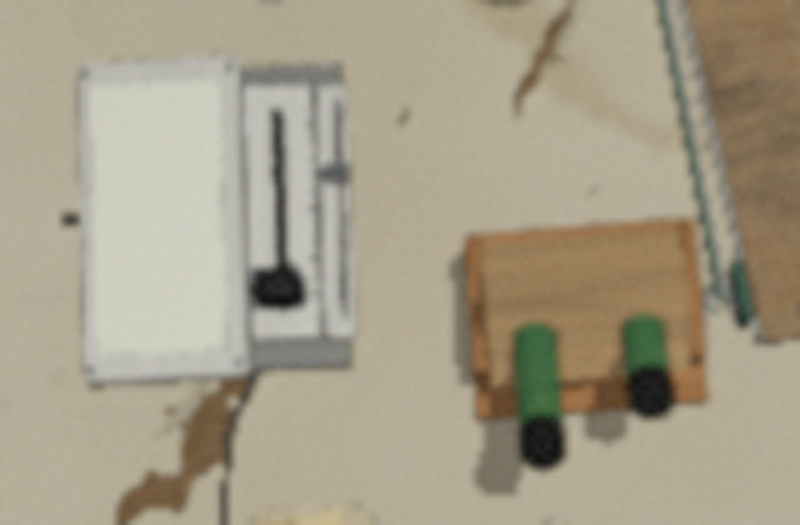

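View pics/scene1.png

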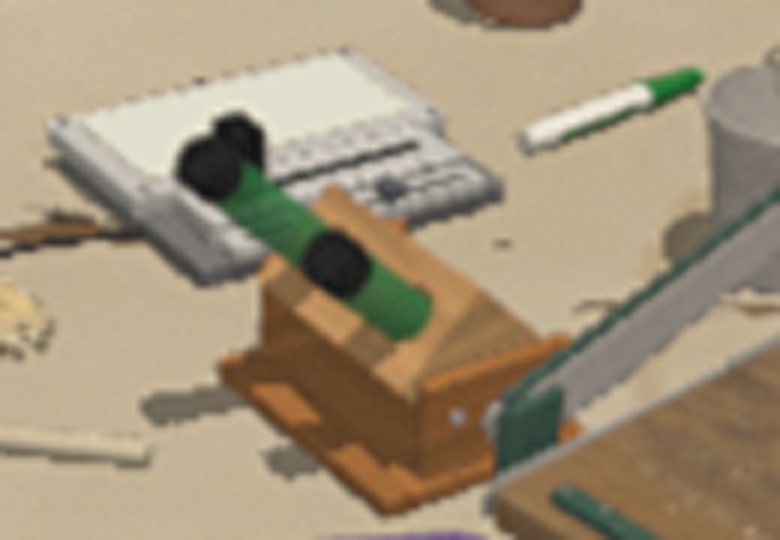

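The longer tube is the left one (rack +y side, crop (535,390), stopper at (541,442)). The dimmer grip is at crop (276,286) near the robot end, and the pointer tip is near (320,174). Next I'll turn these into positions.

```bash
cat > m.py <<'E'
from h import *
c=grab("top"); s=grab("scene")
def sub(c,x,y): return [145+(x+.5)/5-.5,120+(y+.5)/5-.5]
# pad body corners (LT, LB, RT, RB) and window by brightness
q=plane(c,[sub(c,80,67),sub(c,88,385),sub(c,239,60),sub(c,251,380)],.026); print("pad corners",q.round(4).tolist())
P=cloud(c); hsv=cv2.cvtColor(c["color"],cv2.COLOR_BGR2HSV)
g=c["color"].astype(int)
W=(g.min(2)>188)&(P[...,2]<.05); W[:, :150]=0; W[:,192:]=0; W[:125]=0; W[205:]=0
n,l,st,ce=cv2.connectedComponentsWithStats(W.astype(np.uint8)); k=1+st[1:,4].argmax()
ct=cv2.findContours((l==k).astype(np.uint8),cv2.RETR_EXTERNAL,cv2.CHAIN_APPROX_NONE)[0][0].reshape(-1,2)
r=cv2.minAreaRect(plane(c,ct,.027)[:,:2].astype(np.float32)*1000); print("window",r)
def reg(P,lo,hi): return P[np.all((P>lo)&(P<hi),axis=2)]
for nm,cc in(("top",c),("scene",s)):
    Q=cloud(cc)
    d=reg(Q,[.50,.07,.058],[.70,.16,.075]); print(nm,"dimmer top",len(d),d.mean(0).round(4),d.min(0).round(4),d.max(0).round(4))
    # tubes by green+depth
    H=cv2.cvtColor(cc["color"],cv2.COLOR_BGR2HSV); G=(H[...,0]>50)&(H[...,0]<85)&(H[...,1]>100)
    for ly,hy in((-.055,.0),(-.12,-.06)):
        t=Q[G&np.all((Q>[.42,ly,.06])&(Q<[.60,hy,.2]),axis=2)]
        if len(t)>8:
            m=t.mean(0);v=np.linalg.svd(t-m)[2][0]; print(" tube",len(t),m.round(4),v.round(3),t.min(0).round(3),t.max(0).round(3))
# rack: wood top profile
R=reg(P,[.45,-.14,.03],[.66,.03,.2]); R=R[(abs(R[:,1]+.058)<.008)]
for x in np.arange(.48,.66,.01):
    k=abs(R[:,0]-x)<.005
    if k.any(): print(round(x,2),np.median(R[k,2]).round(3),end="; ")
Rk=reg(P,[.44,-.16,.012],[.66,.04,.1]); rr=cv2.minAreaRect(Rk[:,:2].astype(np.float32)*1000); print("\nrack",rr)
D=(g.max(2)<60); D[:135]=0;D[195:]=0;D[:,:193]=0;D[:,212:]=0
print("dark blob px",[ (v,np.where(D[v])[0].tolist()) for v in range(135,195) if D[v].any()])
print("pointer region gray\n",g[150:160,205:217].mean(2).astype(int))
E
python3 m.py
```

```text
pad corners [[0.7082, 0.2456, 0.026], [0.5194, 0.2355, 0.026], [0.7117, 0.1513, 0.026], [0.5223, 0.1408, 0.026]]
window ((617.1244506835938, 196.0225067138672), (156.95265197753906, 73.30172729492188), 1.5897589921951294)
top dimmer top 70 [0.5729 0.1215 0.0655] [0.5635 0.1077 0.0582] [0.5822 0.1369 0.0706]
 tube 55 [ 0.519  -0.0242  0.1071] [-0.724 -0.049  0.688] [ 0.492 -0.033  0.082] [ 0.542 -0.016  0.138]
 tube 25 [ 0.5347 -0.0823  0.0964] [-0.663 -0.059  0.747] [ 0.521 -0.09   0.086] [ 0.544 -0.074  0.115]
scene dimmer top 41 [0.5686 0.1213 0.0633] [0.5603 0.1091 0.0583] [0.5789 0.1356 0.0675]
 tube 94 [ 0.5012 -0.0342  0.1095] [ 0.698  0.059 -0.714] [ 0.479 -0.039  0.083] [ 0.529 -0.029  0.131]
 tube 82 [ 0.5276 -0.0924  0.0867] [ 0.712  0.084 -0.697] [ 0.506 -0.099  0.07 ] [ 0.545 -0.088  0.107]
0.52 0.058; 0.53 0.062; 0.54 0.072; 0.55 0.084; 0.56 0.093; 0.57 0.085; 0.58 0.077; 0.59 0.065; 0.6 0.058; 
rack ((576.7750854492188, -76.75379943847656), (153.33624267578125, 231.24136352539062), 39.06843566894531)
dark blob px [(172, [201]), (173, [201]), (174, [199, 200, 201, 202, 203]), (175, [197, 198, 199, 200, 201, 202, 203]), (176, [196, 197, 198, 199, 200, 201, 202, 203, 204]), (177, [196, 197, 198, 199, 200, 201, 202, 203, 204]), (178, [196, 197, 198, 199, 200, 201, 202, 203, 204]), (179, [196, 197, 198, 199, 200, 201, 202, 203, 204]), (180, [197, 198, 199, 200, 201, 202, 203, 204])]
pointer region gray
 [[189 184 167 155 175 180 160 119 138 166 161 161]
 [189 183 164 155 176 175 158 120 137 162 157 161]
 [189 184 165 152 166 157 138 114 123 146 151 162]
 [187 186 167 139 135 122 110  97 103 123 142 159]
 [190 185 161 123 107  96  96  92  93 111 140 160]
 [189 184 162 121 106 101 100  95  95 113 140 159]
 [189 187 166 133 134 135 129 112 104 125 147 162]
 [190 187 166 138 153 170 167 148 133 151 154 162]
 [189 184 160 136 159 182 181 161 146 162 159 162]
 [189 187 165 134 157 181 182 164 149 165 156 160]]
```

Run:
```python
from h import *
c=grab("top")
p=plane(c,[[210,154.35]],.0265)[0]; 
a=np.radians(3.1);O=np.array([.6164,.1753]);R=np.array([[np.cos(a),-np.sin(a)],[np.sin(a),np.cos(a)]])
print(p, "pad frame",(p[:2]-O)@R)
# second view: dark steel pixels in the scene camera round the expected spot
s=grab("scene"); q=np.r_[p[:2],.028]
uv=cv2.projectPoints(q.reshape(1,1,3),cv2.Rodrigues(s["V"][:3,:3])[0],s["V"][:3,3],s["K"],s["D"])[0].ravel(); print(uv)
u,v=uv.round().astype(int); print(s["color"][v-6:v+7,u-10:u+11].mean(2).astype(int))
```

```text
[0.64309055 0.09839257 0.0265    ] pad frame [ 0.02249243 -0.07823829]
[264.15141461 189.30338712]
[[189 193 194 175 176 197 200 187 188 192 196 198 178 155 137 155 186 195
  186 168 151]
 [183 183 191 186 189 198 199 197 197 166 137 123 101  84  79 116 175 195
  194 193 180]
 [192 189 191 197 196 166 135 124 119  91  69  85 100 145 166 169 188 195
  195 197 192]
 [194 178 156 137 123  90  69  88  99 120 154 171 177 192 198 183 185 194
  198 194 173]
 [128 103  86  79  91  97 145 172 177 185 196 201 199 198 198 189 157 144
  155 160 149]
 [ 92 103 146 168 175 175 192 201 201 197 181 193 195 175 161 158 133 121
  146 174 174]
 [171 176 192 202 199 183 189 203 177 151 131 147 161 149 153 159 165 166
  174 170 149]
 [179 164 169 191 199 166 149 161 129  99  93 101 113 134 168 181 156 132
  128 127 134]
 [140 128 136 143 159 150 141 153 117  75  81  86  84  95 120 130 118 146
  169 168 155]
 [126 120 124 118 139 181 187 184 151  90  64  67  75 103 154 172 152 148
  161 161 147]
 [131 128 125 123 129 161 161 140 130 111  91  91 142 153 159 164 151 136
  135 134 122]
 [139 132 130 125 122 127 128 136 166 164 141 131 151 152 140 139 126 108
  100  96  88]
 [141 141 135 132 126 124 122 132 152 153 143 134 133 125 107 102  90  80
   73  72  70]]
```

```bash
python3 -m pendant '[{"jaw":0.7,"linear":[0,-4,0],"twist":7},{"jaw":0.7,"linear":[0,-4,0],"twist":7},{"jaw":0.7,"linear":[0,-4,0],"twist":7},{"jaw":0.7,"linear":[0,-4,0],"twist":7},{"jaw":0.7,"linear":[0,-4,0],"twist":7},{"jaw":0.7,"linear":[0,0,0],"twist":7},{"jaw":0.7,"linear":[0,0,0],"twist":7},{"jaw":0.7,"linear":[0,0,0],"twist":7},{"jaw":0.7,"linear":[0,0,0],"twist":7},{"jaw":0.7,"linear":[0,0,0],"twist":7}]' 20
```

```text
time: 1.23
position: [0.0782, 0.4294, 0.2399]
tool_rot: [0.688, 0.726, 0.0, -0.0]
ft_force: [-0.3, 0.3, -1.4]
grip_width: 0.061
grip_force: 0.0
```

```bash
python3 -m pendant '[{"jaw":0.7,"linear":[-2.3,3.3,0],"twist":0},{"jaw":0.7,"linear":[-2.3,3.3,0],"twist":0},{"jaw":0.7,"linear":[-2.3,3.3,0],"twist":0},{"jaw":0.7,"linear":[-2.3,3.3,0],"twist":0},{"jaw":0.7,"linear":[-2.3,3.3,0],"twist":0},{"jaw":0.7,"linear":[-2.3,3.3,0],"twist":0},{"jaw":0.7,"linear":[-2.3,3.3,0],"twist":0},{"jaw":0.7,"linear":[-2.3,3.3,0],"twist":0},{"jaw":0.7,"linear":[-2.3,3.3,0],"twist":0},{"jaw":0.7,"linear":[-2.3,3.3,0],"twist":0},{"jaw":0.7,"linear":[-2.3,3.3,0],"twist":0},{"jaw":0.7,"linear":[-2.3,3.3,0],"twist":0}]' 20
```

```text
time: 2.23
position: [0.4915, 0.1758, 0.2397]
tool_rot: [0.686, 0.728, 0.0, 0.0]
ft_force: [-0.3, 0.3, -0.3]
grip_width: 0.0609
grip_force: 0.0
```

```bash
python3 -m pendant '[{"jaw":0.7,"linear":[-2.9,3,-0],"twist":0},{"jaw":0.7,"linear":[-2.7,2.8,4],"twist":0},{"jaw":0.7,"linear":[0,0,4],"twist":0},{"jaw":0.7,"linear":[0,0,0],"twist":0},{"jaw":0.7,"linear":[0,0,0],"twist":0},{"jaw":0.7,"linear":[0,0,0],"twist":0}]' 20
```

```text
time: 2.73
position: [0.5435, 0.1318, 0.1707]
tool_rot: [0.686, 0.728, 0.0, 0.0]
ft_force: [0.2, 0.5, 0.4]
grip_width: 0.0607
grip_force: 0.0
```

```bash
python3 -m pendant '[{"jaw":0.7,"linear":[-1.2,2.9,0],"twist":0.3},{"jaw":0.7,"linear":[0,0,3],"twist":0},{"jaw":0.7,"linear":[0,0,3],"twist":0},{"jaw":0.7,"linear":[0,0,3],"twist":0},{"jaw":0.7,"linear":[0,0,2.6],"twist":0},{"jaw":0.7,"linear":[0,0,0],"twist":0},{"jaw":0.7,"linear":[0,0,0],"twist":0}]' 20
python3 - <<'E'
from h import *
s=grab("scene"); im=s["color"][120:260,150:350]; cv2.imwrite("pics/s2.png",cv2.resize(im,None,fx=4,fy=4,interpolation=cv2.INTER_CUBIC))
E
```

```text
time: 3.32
position: [0.5735, 0.1219, 0.0551]
tool_rot: [0.687, 0.726, 0.0, 0.0]
ft_force: [-0.4, 0.4, 0.2]
grip_width: 0.0607
grip_force: 0.0
```

View pics/s2.png

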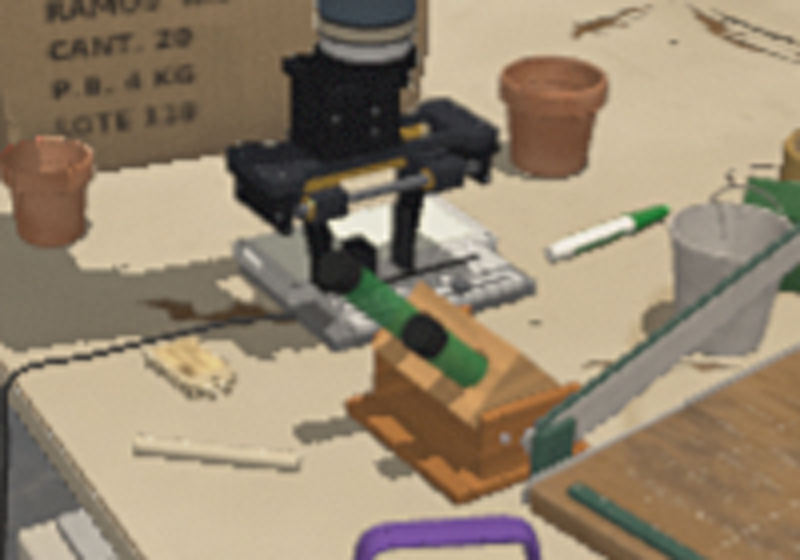

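The fingers at crop (320,245) and (405,230) straddle the black grip at (355,250). I'll close on it.

```bash
python3 -m pendant '[{"jaw":0.2,"linear":[0,0,0],"twist":0},{"jaw":0.15,"linear":[0,0,0],"twist":0},{"jaw":0.15,"linear":[0,0,0],"twist":0},{"jaw":0.15,"linear":[0,0,0],"twist":0},{"jaw":0.15,"linear":[0,0,0],"twist":0},{"jaw":0.15,"linear":[0,0,0],"twist":0}]' 12
```

```text
time: 3.87
position: [0.5734, 0.121, 0.054]
tool_rot: [0.688, 0.726, 0.0, 0.0]
ft_force: [0.0, -0.1, 0.1]
grip_width: 0.0293
grip_force: 0.0
```

```bash
python3 -m pendant '[{"jaw":0.15,"linear":[0,0,0],"twist":0},{"jaw":0.15,"linear":[0,0,0],"twist":0},{"jaw":0.15,"linear":[0,0,0],"twist":0},{"jaw":0.15,"linear":[0,0,0],"twist":0}]' 12
```

```text
time: 4.2
position: [0.5732, 0.121, 0.0537]
tool_rot: [0.688, 0.726, -0.0, -0.0]
ft_force: [-0.6, -0.4, 1.8]
grip_width: 0.0199
grip_force: 12.0
```

```bash
python3 -m pendant '[{"jaw":0.15,"linear":[0,1,0],"twist":0},{"jaw":0.15,"linear":[0,1,0],"twist":0},{"jaw":0.15,"linear":[0,1,0],"twist":0},{"jaw":0.15,"linear":[0,1,0],"twist":0},{"jaw":0.15,"linear":[0,1,0],"twist":0},{"jaw":0.15,"linear":[0,1,0],"twist":0},{"jaw":0.15,"linear":[0,0.85,0],"twist":0},{"jaw":0.15,"linear":[0,0,0],"twist":0},{"jaw":0.15,"linear":[0,0,0],"twist":0},{"jaw":0.15,"linear":[0,0,0],"twist":0}]' 12
python3 - <<'E'
from h import *
s=grab("scene"); im=s["color"][165:225,225:305]; cv2.imwrite("pics/s3.png",cv2.resize(im,None,fx=8,fy=8,interpolation=cv2.INTER_CUBIC))
E
```

```text
time: 5.03
position: [0.6422, 0.1244, 0.0537]
tool_rot: [0.688, 0.726, 0.0, 0.001]
ft_force: [1.2, -2.4, 0.2]
grip_width: 0.0196
grip_force: 12.0
```

View pics/s3.png

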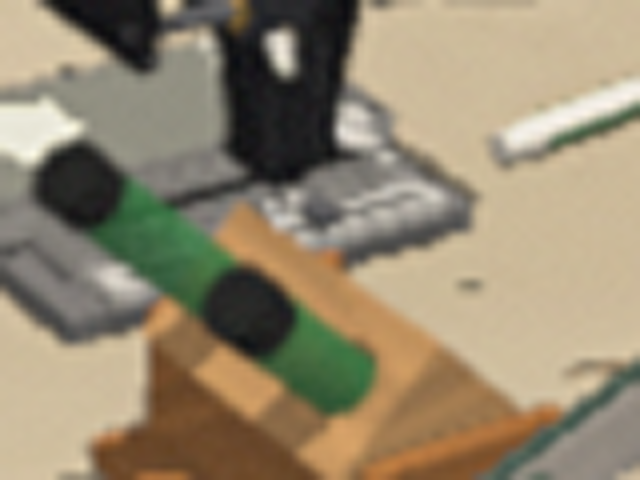

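The grip, between the fingers at about (290,150), now stands across from the pointer at (320,208). I'll release, rise, and measure the gap.

```bash
python3 -m pendant '[{"jaw":0.5,"linear":[0,0,0],"twist":0},{"jaw":0.5,"linear":[0,0,0],"twist":0},{"jaw":0.5,"linear":[0,0,0],"twist":0},{"jaw":0.5,"linear":[0,0,-3],"twist":0},{"jaw":0.5,"linear":[0,0,-4],"twist":0},{"jaw":0.5,"linear":[0,0,-4],"twist":0},{"jaw":0.5,"linear":[0,0,-4],"twist":0},{"jaw":0.5,"linear":[0,-4,0],"twist":7},{"jaw":0.5,"linear":[0,-4,0],"twist":7},{"jaw":0.5,"linear":[0,-4,0],"twist":7},{"jaw":0.5,"linear":[0,-4,0],"twist":7},{"jaw":0.5,"linear":[0,0,0],"twist":7}]' 12
cat > d.py <<'E'
from h import *
a=np.radians(3.1);O=np.array([.6164,.1753]);R=np.array([[np.cos(a),-np.sin(a)],[np.sin(a),np.cos(a)]])
for n in("top","scene"):
    c=grab(n);Q=cloud(c); d=Q[np.all((Q>[.60,.09,.061])&(Q<[.68,.15,.072]),axis=2)]
    if len(d): p=(d[:,:2]-O)@R; print(n,len(d),d.mean(0).round(4),p.mean(0).round(4),p.min(0).round(4),p.max(0).round(4))
    if n=="top": im=c["color"][125:205,150:260]; cv2.imwrite("pics/t4.png",cv2.resize(im,None,fx=7,fy=7,interpolation=cv2.INTER_CUBIC))
E
python3 d.py
```

```text
time: 6.08
position: [0.4722, 0.1467, 0.2023]
tool_rot: [0.875, 0.484, -0.007, -0.004]
ft_force: [-1.4, 0.4, -1.2]
grip_width: 0.0433
grip_force: 0.0
top 65 [0.6416 0.1252 0.0659] [ 0.0225 -0.0514] [ 0.0139 -0.0655] [ 0.0323 -0.0393]
scene 35 [0.6379 0.1241 0.0642] [ 0.0187 -0.0522] [ 0.0081 -0.0659] [ 0.0281 -0.0364]
```

View pics/t4.png

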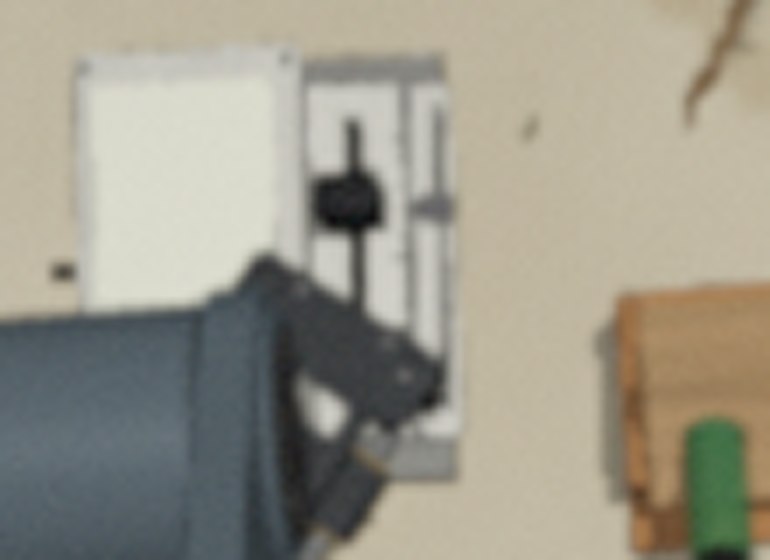

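The top view shows the grip (348,203) level with the pointer (435,208), once its height parallax is allowed for. Depth puts both at pad x = +22.5 mm. Now I'll move to the tube.

```bash
python3 -m pendant '[{"jaw":0.55,"linear":[0,0,0],"twist":7},{"jaw":0.55,"linear":[0,0,0],"twist":7},{"jaw":0.55,"linear":[0,0,0],"twist":7},{"jaw":0.55,"linear":[0,0,0],"twist":7},{"jaw":0.55,"linear":[0,0,0],"twist":7},{"jaw":0.55,"linear":[0,0,0],"twist":7},{"jaw":0.55,"linear":[0,0,0],"twist":7},{"jaw":0.55,"linear":[0,0,0],"twist":4.5},{"jaw":0.55,"linear":[0,0,0],"twist":0},{"jaw":0.55,"linear":[0,0,0],"twist":0}]' 12
```

```text
time: 7.02
position: [0.4856, 0.145, 0.2037]
tool_rot: [0.999, 0.042, 0.001, -0.0]
ft_force: [-0.1, -0.2, -0.9]
grip_width: 0.0478
grip_force: 0.0
```

```bash
python3 -m pendant '[{"jaw":0.55,"linear":[0,3.4,0],"twist":0},{"jaw":0.55,"linear":[0,3.4,0],"twist":0},{"jaw":0.55,"linear":[0.25,3.4,0],"twist":0},{"jaw":0.55,"linear":[0,3.5,0],"twist":0},{"jaw":0.55,"linear":[0,3.4,0],"twist":0},{"jaw":0.55,"linear":[0,0,0],"twist":0},{"jaw":0.55,"linear":[0,0,0],"twist":0}]' 12
python3 - <<'E'
from h import *
# axis of long tube & finger geometry check in scene+top
for n in("top","scene"):
    c=grab(n);Q=cloud(c);H=cv2.cvtColor(c["color"],cv2.COLOR_BGR2HSV);G=(H[...,0]>50)&(H[...,0]<85)&(H[...,1]>100)
    t=Q[G&np.all((Q>[.42,-.055,.06])&(Q<[.60,.01,.2]),axis=2)]; print(n,len(t),t.mean(0).round(4) if len(t) else "")
print(robot.get_obs()["position"])
E
```

```text
time: 7.6
position: [0.5015, -0.027, 0.2037]
tool_rot: [0.999, 0.039, 0.0, 0.0]
ft_force: [0.3, 0.6, -0.4]
grip_width: 0.0478
grip_force: 0.0
top 0 
scene 86 [ 0.5037 -0.0337  0.1061]
[ 0.50051634 -0.0247247   0.20353526]
```

```bash
python3 -m pendant '[{"jaw":0.55,"linear":[0.1,0,3],"twist":0},{"jaw":0.55,"linear":[0,0,3],"twist":0},{"jaw":0.55,"linear":[0,0,2.5],"twist":0},{"jaw":0.55,"linear":[0,0,1.2],"twist":0},{"jaw":0.2,"linear":[0,0,0],"twist":0},{"jaw":0.2,"linear":[0,0,0],"twist":0},{"jaw":0.2,"linear":[0,0,0],"twist":0},{"jaw":0.2,"linear":[0,0,0],"twist":0},{"jaw":0.2,"linear":[0,0,0],"twist":0},{"jaw":0.2,"linear":[0,0,0],"twist":0}]' 20
```

```text
time: 8.53
position: [0.5023, -0.0247, 0.1077]
tool_rot: [0.999, 0.04, 0.001, 0.0]
ft_force: [-0.7, 2.8, 1.7]
grip_width: 0.0244
grip_force: 20.0
```

Run:
```python
from h import *
s=grab("scene"); im=s["color"][130:250,200:340]; cv2.imwrite("pics/s5.png",cv2.resize(im,None,fx=5,fy=5,interpolation=cv2.INTER_CUBIC))
o=robot.get_obs();print(o["position"],o["grip_width"],o["grip_force"],o["ft_force"])
```

```text
[ 0.5022059  -0.02474007  0.10759341] 0.02442193744878615 20.00025855610147 [0.27226205 2.03663383 1.94010086]
```

View pics/s5.png

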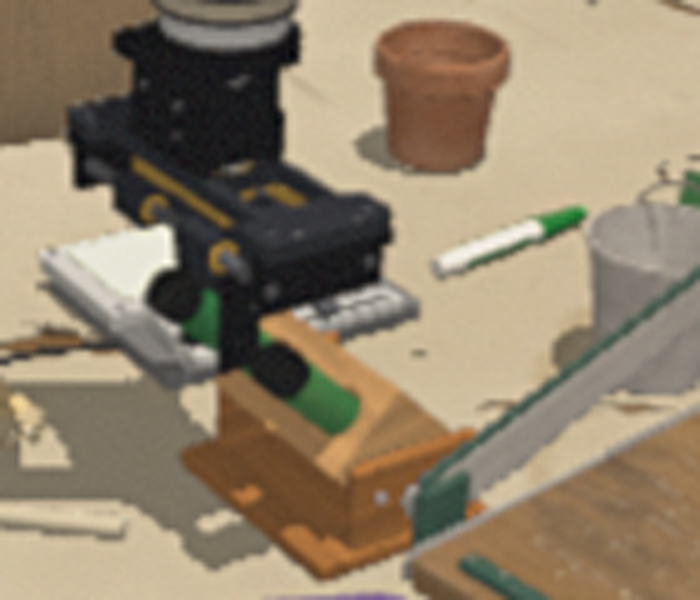

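The tube is held at about (215,315), between the stopper and the bore, and the short tube is clear. I'll draw it out along 45°.

```bash
python3 -m pendant '[{"jaw":0.2,"linear":[0,0.1,0],"twist":0},{"jaw":0.2,"linear":[-0.5,0,-0.5],"twist":0},{"jaw":0.2,"linear":[-0.5,0,-0.5],"twist":0},{"jaw":0.2,"linear":[-0.5,0,-0.5],"twist":0},{"jaw":0.2,"linear":[-0.5,0,-0.5],"twist":0}]' 30
```

```text
time: 9.0
position: [0.4821, -0.0274, 0.127]
tool_rot: [0.999, 0.04, 0.001, -0.0]
ft_force: [1.7, 4.3, -0.4]
grip_width: 0.0241
grip_force: 30.0
```

```bash
python3 -m pendant '[{"jaw":0.2,"linear":[-0.5,0,-0.5],"twist":0},{"jaw":0.2,"linear":[-0.5,0,-0.5],"twist":0},{"jaw":0.2,"linear":[-0.5,0,-0.5],"twist":0},{"jaw":0.2,"linear":[-0.5,0,-0.5],"twist":0},{"jaw":0.2,"linear":[0,0,0],"twist":0}]' 30
python3 - <<'E'
from h import *
for n in("scene",):
    c=grab(n);Q=cloud(c);H=cv2.cvtColor(c["color"],cv2.COLOR_BGR2HSV);G=(H[...,0]>50)&(H[...,0]<85)&(H[...,1]>100)
    t=Q[G&np.all((Q>[.40,-.055,.06])&(Q<[.60,.01,.22]),axis=2)]; m=t.mean(0);print(n,len(t),m.round(4),np.linalg.svd(t-m)[2][0].round(3))
E
```

```text
time: 9.42
position: [0.4605, -0.0296, 0.1475]
tool_rot: [0.999, 0.04, -0.0, 0.0]
ft_force: [-0.4, -0.0, -0.2]
grip_width: 0.0243
grip_force: 30.0
scene 150 [ 0.4796 -0.0388  0.1269] [ 0.732  0.067 -0.679]
```

```bash
python3 -m pendant '[{"jaw":0.2,"linear":[0,0,-2],"twist":0},{"jaw":0.2,"linear":[0,0,-2],"twist":0},{"jaw":0.2,"linear":[0,0,-2],"twist":0},{"jaw":0.2,"linear":[1.5,-0.5,0],"twist":0},{"jaw":0.2,"linear":[1.5,-0.5,0],"twist":0},{"jaw":0.2,"linear":[1,0,0],"twist":0},{"jaw":0.2,"linear":[0,0,1.2],"twist":0},{"jaw":0.2,"linear":[0,0,1.2],"twist":0},{"jaw":0.2,"linear":[0,0,1],"twist":0},{"jaw":0.2,"linear":[0,0,0],"twist":0}]' 30
cat > tb.py <<'E'
from h import *
o=robot.get_obs(); p=o["position"]; print("tcp",p.round(4),"f",o["ft_force"].round(1),o["tool_rot"].round(4))
for n in("scene","top"):
    c=grab(n);Q=cloud(c);H=cv2.cvtColor(c["color"],cv2.COLOR_BGR2HSV);G=(H[...,0]>50)&(H[...,0]<85)&(H[...,1]>100)
    t=Q[G&np.all((Q>[p[0]-.12,p[1]-.04,.07])&(Q<[p[0]+.15,p[1]+.06,.26]),axis=2)]
    if len(t)<10: print(n,"few");continue
    m=t.mean(0);v=np.linalg.svd(t-m)[2][0];v*=np.sign(v[0])
    print(n,len(t),m.round(4),v.round(3),"pitch",np.degrees(np.arcsin(v[2])).round(1),"yaw",np.degrees(np.arctan2(v[1],v[0])).round(1),t.min(0).round(3),t.max(0).round(3))
E
python3 tb.py
```

```text
time: 10.3
position: [0.4994, -0.0161, 0.1704]
tool_rot: [0.999, 0.04, -0.003, -0.001]
ft_force: [-0.0, 0.8, 0.5]
grip_width: 0.024
grip_force: 30.0
tcp [ 0.4994 -0.0161  0.1704] f [-0.   0.8  0.5] [ 9.992e-01  4.010e-02 -2.700e-03 -6.000e-04]
scene 154 [ 0.5234 -0.0241  0.1459] [ 0.731  0.076 -0.679] pitch -42.7 yaw 6.0 [ 0.473 -0.036  0.103] [ 0.565 -0.002  0.195]
top few
```

Now I'll press the tube down over the rack ridge in small steps with a gentle grip, so that it pivots level.

```bash
python3 -m pendant '[{"jaw":0.2,"linear":[0,0,0.4],"twist":0},{"jaw":0.2,"linear":[0,0,0.5],"twist":0},{"jaw":0.2,"linear":[0,0,0.5],"twist":0},{"jaw":0.2,"linear":[0,0,0.5],"twist":0},{"jaw":0.2,"linear":[0,0,0],"twist":0}]' 10; python3 tb.py
```

```text
time: 10.82
position: [0.5009, -0.0161, 0.153]
tool_rot: [0.999, 0.04, -0.0, -0.0]
ft_force: [1.2, 0.2, 0.2]
grip_width: 0.0246
grip_force: 10.0
tcp [ 0.5009 -0.0161  0.153 ] f [1.2 0.2 0.2] [ 9.992e-01  4.000e-02 -1.000e-04 -1.000e-04]
scene 186 [ 0.5275 -0.0244  0.1323] [ 0.801  0.066 -0.595] pitch -36.5 yaw 4.7 [ 0.474 -0.037  0.092] [ 0.575 -0.004  0.176]
top few
```

Pivoting works at about 1 N. I'll continue down.

```bash
python3 -m pendant '[{"jaw":0.2,"linear":[0,0,0.5],"twist":0},{"jaw":0.2,"linear":[0,0,0.5],"twist":0},{"jaw":0.2,"linear":[0,0,0.5],"twist":0},{"jaw":0.2,"linear":[0,0,0.5],"twist":0},{"jaw":0.2,"linear":[0,0,0.5],"twist":0},{"jaw":0.2,"linear":[0,0,0.5],"twist":0},{"jaw":0.2,"linear":[0,0,0.5],"twist":0},{"jaw":0.2,"linear":[0,0,0],"twist":0}]' 10; python3 tb.py
```

```text
time: 11.58
position: [0.5005, -0.016, 0.1176]
tool_rot: [0.999, 0.04, -0.001, -0.0]
ft_force: [0.2, -0.3, -0.3]
grip_width: 0.0243
grip_force: 10.0
tcp [ 0.5005 -0.016   0.1176] f [ 0.2 -0.3 -0.3] [ 9.992e-01  4.010e-02 -8.000e-04 -2.000e-04]
scene 202 [ 0.5325 -0.0236  0.1143] [ 0.977  0.08  -0.198] pitch -11.4 yaw 4.7 [ 0.471 -0.037  0.096] [ 0.588 -0.007  0.135]
top few
```

```bash
python3 -m pendant '[{"jaw":0.2,"linear":[0,0,0.4],"twist":0},{"jaw":0.2,"linear":[0,0,0.4],"twist":0},{"jaw":0.2,"linear":[0,0,0.35],"twist":0},{"jaw":0.2,"linear":[0,0,0],"twist":0},{"jaw":0.2,"linear":[0,0,0],"twist":0}]' 10; python3 tb.py
```

```text
time: 12.1
position: [0.5008, -0.0161, 0.1069]
tool_rot: [0.999, 0.04, -0.0, -0.0]
ft_force: [-0.9, -0.6, 0.2]
grip_width: 0.0248
grip_force: 10.0
tcp [ 0.5008 -0.0161  0.1069] f [-0.9 -0.6  0.2] [ 9.992e-01  4.000e-02 -3.000e-04 -1.000e-04]
scene 128 [ 0.5142 -0.0255  0.1083] [ 0.996  0.039 -0.082] pitch -4.7 yaw 2.3 [ 0.47  -0.034  0.098] [ 0.589 -0.013  0.125]
top few
```

```bash
python3 -m pendant '[{"jaw":0.2,"linear":[0,0,0.2],"twist":0},{"jaw":0.2,"linear":[0,0,0],"twist":0},{"jaw":0.2,"linear":[0,0,0],"twist":0}]' 10; python3 -m pendant '[{"jaw":0.2,"linear":[0,0,0],"twist":0},{"jaw":0.2,"linear":[0,0,0],"twist":0},{"jaw":0.2,"linear":[0,0,-2],"twist":0},{"jaw":0.2,"linear":[0,0,-3],"twist":0},{"jaw":0.2,"linear":[0,0,-3],"twist":0},{"jaw":0.2,"linear":[0,0,0],"twist":0},{"jaw":0.2,"linear":[0,0,0],"twist":0}]' 40
cat > lv.py <<'E'
from h import *
import sys
o=robot.get_obs(); p=np.array(o["position"]); r=o["tool_rot"]; yaw=np.arctan2(2*r[0]*r[1],2*r[0]**2-1)
s=grab("scene");H=cv2.cvtColor(s["color"],cv2.COLOR_BGR2HSV);Q=cloud(s)
G=(H[...,0]>50)&(H[...,0]<85)&(H[...,1]>100)&np.all((Q>[p[0]-.12,p[1]-.05,.1])&(Q<[p[0]+.16,p[1]+.05,.26]),axis=2)
n,l,st,_=cv2.connectedComponentsWithStats(G.astype(np.uint8)); k=1+st[1:,4].argmax(); v,u=np.where(l==k)
ctr=cv2.minAreaRect(np.c_[u,v].astype(np.float32)); box=cv2.boxPoints(ctr); e=sorted([(np.linalg.norm(box[i]-box[i-1]),i) for i in range(4)])[:2]
E=np.array([(box[i]+box[i-1])/2 for _,i in e])      # midpoints of the short sides
ex=rays(s,E); nrm=np.array([-np.sin(yaw),np.cos(yaw),0]); X=[ex[0]+d*(((p-ex[0])@nrm)/(d@nrm)) for d in ex[1]]
X=sorted(X,key=lambda a:a[0]); D=X[1]-X[0]
print("tcp",p.round(4),"yaw",np.degrees(yaw).round(2),"px",st[k],"ends",np.round(X,4).tolist(),"pitch",np.degrees(np.arctan2(D[2],np.hypot(*D[:2]))).round(2))
im=s["color"][90:240,190:340]; cv2.imwrite(f"pics/{sys.argv[1]}.png",cv2.resize(im,None,fx=4,fy=4,interpolation=cv2.INTER_CUBIC))
E
python3 tb.py; python3 lv.py s6
```

```text
time: 12.45
position: [0.501, -0.0161, 0.1052]
tool_rot: [0.999, 0.04, 0.0, 0.0]
ft_force: [-0.6, 0.1, 1.5]
grip_width: 0.0241
grip_force: 10.0
time: 13.03
position: [0.5021, -0.0163, 0.1867]
tool_rot: [0.999, 0.04, 0.002, 0.001]
ft_force: [-0.5, -0.4, -0.9]
grip_width: 0.0236
grip_force: 40.0
tcp [ 0.5021 -0.0163  0.1867] f [-0.5 -0.4 -0.9] [9.992e-01 4.020e-02 2.200e-03 6.000e-04]
scene 180 [ 0.5268 -0.0249  0.1901] [ 0.998  0.054 -0.016] pitch -0.9 yaw 3.1 [ 0.471 -0.035  0.178] [ 0.591 -0.005  0.203]
top few
tcp [ 0.5002 -0.0159  0.1846] yaw 4.6 px [251 157  22  11 104] ends [[0.5275, -0.0137, 0.1794], [0.5976, -0.008, 0.1793]] pitch -0.12
```

View pics/s6.png

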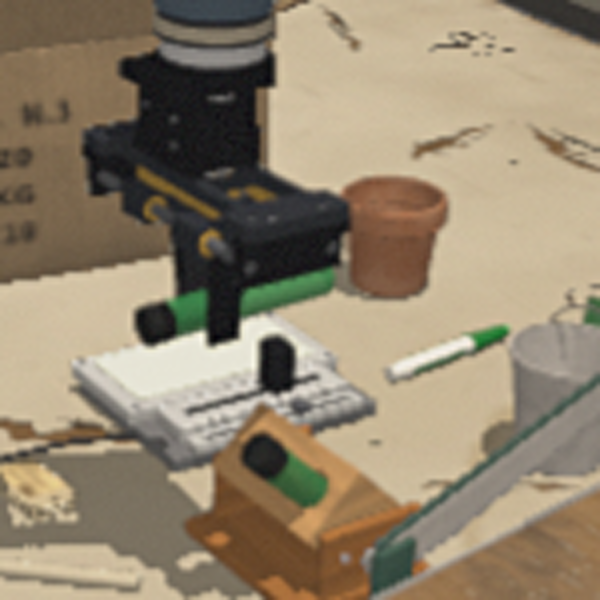

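The tube (145–335, about y=300) is level in the gripper. The grip stands by the pointer and the short tube is in place. Now I'll carry it over the window.

```bash
python3 -m pendant '[{"jaw":0.2,"linear":[0.9,-1.8,0],"twist":0},{"jaw":0.2,"linear":[0.9,-1.8,0],"twist":0},{"jaw":0.2,"linear":[0.9,-1.8,0],"twist":0},{"jaw":0.2,"linear":[0.9,-1.8,0],"twist":0},{"jaw":0.2,"linear":[0.9,-1.8,0],"twist":0},{"jaw":0.2,"linear":[0.9,-1.8,0],"twist":0},{"jaw":0.2,"linear":[0.9,-1.8,0],"twist":0},{"jaw":0.2,"linear":[0.9,-1.8,0],"twist":0},{"jaw":0.2,"linear":[1,-1.8,0],"twist":0},{"jaw":0.2,"linear":[1.2,-1.9,0],"twist":0},{"jaw":0.2,"linear":[1.2,-1.9,0],"twist":1.5},{"jaw":0.2,"linear":[0,0,0],"twist":0}]' 40; python3 -m pendant '[{"jaw":0.2,"linear":[0,0,1],"twist":0},{"jaw":0.2,"linear":[0,0,1],"twist":0},{"jaw":0.2,"linear":[0,0,1],"twist":0},{"jaw":0.2,"linear":[0,0,0.6],"twist":0},{"jaw":0.2,"linear":[0,0,0],"twist":0},{"jaw":0.2,"linear":[0,0,0],"twist":0}]' 40; python3 tb.py; python3 lv.py s7
```

```text
time: 14.18
position: [0.5917, 0.195, 0.1833]
tool_rot: [1.0, 0.028, -0.0, -0.001]
ft_force: [-0.1, -0.5, -0.6]
grip_width: 0.024
grip_force: 40.0
time: 14.68
position: [0.59, 0.1911, 0.1482]
tool_rot: [1.0, 0.027, -0.001, 0.0]
ft_force: [1.0, 0.3, 0.3]
grip_width: 0.0241
grip_force: 40.0
tcp [0.59   0.1911 0.1482] f [1.  0.3 0.3] [ 9.996e-01  2.660e-02 -1.000e-03  1.000e-04]
scene 167 [0.6211 0.1831 0.1524] [0.999 0.046 0.008] pitch 0.5 yaw 2.6 [0.558 0.17  0.141] [0.678 0.202 0.163]
top few
tcp [0.5909 0.1915 0.1494] yaw 3.07 px [242 136  19  10 112] ends [[0.6146, 0.1927, 0.1489], [0.6836, 0.1964, 0.1491]] pitch 0.17
```

View pics/s7.png

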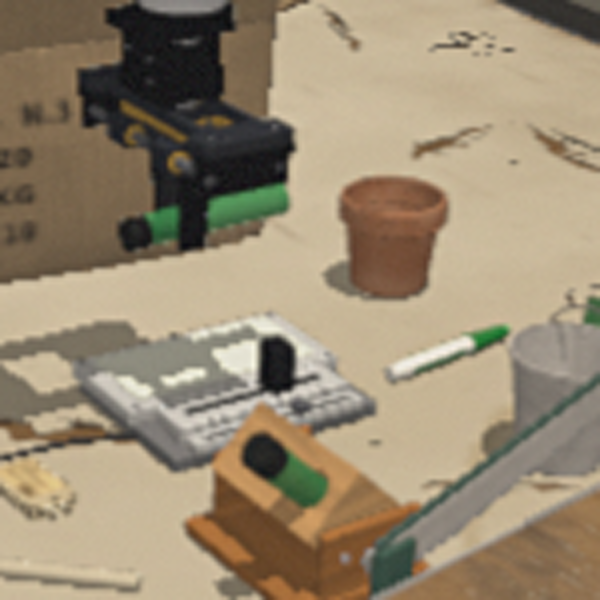

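The tube is level (pitch about 0.2°) and lengthways above the window. I'll make a last few-mm correction, settle, and hand in.

```bash
python3 -m pendant '[{"jaw":0.2,"linear":[0.1,-0.2,0],"twist":0},{"jaw":0.2,"linear":[0,0,0],"twist":0},{"jaw":0.2,"linear":[0,0,0],"twist":0},{"jaw":0.2,"linear":[0,0,0],"twist":0}]' 40; python3 lv.py s8; python3 -c "from rig import robot; print(robot.hand_in())"
```

```text
time: 15.17
position: [0.5916, 0.194, 0.1495]
tool_rot: [1.0, 0.027, 0.0, -0.0]
ft_force: [0.1, 0.5, -1.0]
grip_width: 0.0242
grip_force: 40.0
tcp [0.5916 0.194  0.1495] yaw 3.11 px [242 136  19  10 113] ends [[0.6173, 0.1953, 0.1489], [0.6841, 0.199, 0.1486]] pitch -0.24
the job is handed in; nothing more can be done
None
```

Job handed in at about 15 s with no verdict returned: by my camera measurements the dimmer is level with the pointer, and the long tube is still held level (within about 0.3°) and lengthways over the window's middle, about 15 cm up.

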